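# Move the vial carrier from the block heater to its cooling stand

## Robot

A 6-joint arm with a two-finger parallel gripper is mounted at the origin on the work surface. World frame = base frame: x ahead of the robot, y to its left, z up, the work surface at z = 0. Lengths are in m, angles in degrees, forces in N, time in s.
With the tool pointing down it reaches from about 0.375 to 0.9 m from the base axis. Payload 3.1 kg.
Tool frame: the origin (TCP) lies on the centre line of the jaws, within the pads' length; the fingertips stand bot.tcp_to_tips ahead of it and the grasp point (between the pads) lies 6 mm ahead of it (bot.tcp_to_tips is the distance from the TCP to the fingertips, in m); z points along the fingers, y is the direction in which the jaws open and shut (so a half turn about z gives the same grasp; the last joint's range is limited). The gripper opens to 85 mm and grips with 20 to 120 N. Pads are 22 mm wide; open, the fingers measure 114 mm over their backs; the gripper's body (76 mm by 85 mm) begins 54 mm behind the grasp point. The pads swing forward as they close: fully open they stand 13 mm farther back than shut.
Start: joints at [-81.102, 30.224, 82.088, -0, 67.689, -10.227], TCP at [0.205, -0.59, 0.256] pointing down, gripper open.
Joint ranges: [-176.69, 176.69], [-43.24, 126.21], [12.49, 139.97], [-82, 262], [0, 151.66], [-163.58, 163.58]. Speed limits (degrees/s): [159.86, 159.86, 180, 180, 180, 180].

## Interface

Orientations are given as [roll, pitch, yaw] about the fixed x, y, z axes, in that order (R = Rz(yaw) Ry(pitch) Rx(roll)).
In Python, from bench import bot, command_gripper, capture, current_clock, current_joint_pos, current_qvel, current_joint_efforts, current_tool_pos, current_orientation, current_ft_force, current_torque, current_grip_width gives the robot as it stands. Calls block until the motion is done:
- bot.movep(position, orientation): joint-space move of the TCP to a pose.
- bot.move_l(position, rot=None, speed=0.15): straight line of the TCP; rot=None keeps the orientation; speed is the mean speed in m/s.
- bot.movej(angles): joint-space move.
- command_gripper(opening): finger opening in m; the grip force is fixed at half the most; returns when the fingers have stopped.
- bot.sleep(seconds).
- bot.ik(position, orientation): joint angles nearest the present ones, or None.
- capture(name): name is "scene" or "top" or "wrist"; returns a dict with "pixels" (384x512x3 uint8, blue, green, red), "range_z" (384x512 float32, m along the optical axis (not along the pixel's ray), 0 where there is no reading), "fov_y" (degrees; the focal length in pixels is half the picture's height over the tangent of half this angle, whatever the lens; pixels are square), "cx", "cy" (the principal point, pixels), "xyz" and "attitude" of the camera in the world. Camera axes: x right, y up, looking along -z (the intrinsics and any distortion apply to the point x, -y, -z); pixel columns grow to the right and rows downward; lengths in m; the calibration is good to about 2 mm. A picture is of the moment at which its call begins.
A pose or a line that the arm cannot do raises bot.PlanningError and nothing moves.
- bot.close_job(): hands the job in, once; it reports no verdict.
Readings, each from a call of its own:
- current_clock(): time.
- current_joint_pos(): joint angles.
- current_qvel(): joint speeds.
- current_joint_efforts(): joint torques, N m.
- current_tool_pos(): TCP position.
- current_orientation(): TCP orientation.
- current_ft_force(): force on the tool from outside, world axes, zero at the start.
- current_torque(): the same for the moment, N m.
- current_grip_width(): finger opening in m.
Only numpy, scipy, OpenCV 4.12 (cv2) and the standard library are available. Lean on these libraries where they do the work, as an engineer would, in place of code of your own. Each camera call takes 0.05 s, during which the arm holds its last target. There are 200 camera calls.

## Task

Swing both hold-down clips on the block heater clear of the vial carrier, lift the carrier straight up off the heater's two pins by its handle, and lower it gently onto the cooling stand whose pins match it, fully home on both pins and let go. Keep the carrier level all the way, and do not disturb the bottle, beaker, jar and tin standing around.

Things in the scene. Friction and masses are not known exactly. Their poses are not given: they have to be found in the camera images.
- heater: block heater, fixed: white box with aluminium top, 210 (x) x 160 (y) x 60 mm high, origin at the centre of its underside, z up. On its top (z = 60 mm) two bullet-nosed steel pins 45 mm tall (tips tapered over 7 mm): thick one, 12 mm diameter, at x = +65, thin one, 8 mm, at x = -65 mm, y = 0. At the start the carrier lies flat on its top over both pins, its axes along the heater's.
- carrier_handle (a point): the loose carrier (0.3 to 0.65 kg): this point is the middle of its black handle bar, over the centre of mass; x along bar and plate, z up. The bar is 12 mm wide (y), 12 high, 88 long (x), on legs at x = +-40 mm. Gripped far from its middle, the carrier hangs crooked and jams. 72 mm below this point is the underside of its aluminium plate, 170 (x) x 100 (y) x 12 mm thick.
- carrier_hole (a point): mouth, at the plate's top face, of the carrier's larger hole (14 mm wide, through) for the thick pin, 65 mm along +x from the plate's centre; the smaller hole (10 mm) for the thin pin is at x = -65 mm, both at y = 0: it fits one way round only. Eight vials fixed in the plate, rows at y = +-33 mm, x = -36 to 36 mm, stand 19 mm above it.
- clip_a (a joint): turn of steel clip A about its upright pivot (rad), grows counter-clockwise from above. 0: its arm points from the pivot to the heater's -y, over the carrier's edge; 1.57: to the heater's +x, clear. Free of the carrier from about 1.3 on, stop at 1.7; starts between 0 and 0.3. Light friction (about 1.5 N at the post); stays where it is left.
- clip_b (a joint): the same for clip B, which is clip A turned half round about the heater's centre: at 0 its arm points to the heater's +y, at 1.57 to the heater's -x. Grows counter-clockwise from above, stop at 1.7.
- clip_a_pivot (a point): point on the pivot axis of clip A, fixed on the heater at x = +60, y = +68, z = 73.5 mm in its frame: at the underside of the clip's flat arm (12 mm wide, 6 mm thick, 40 mm long).
- clip_b_pivot (a point): the same for clip B, at x = -60, y = -68, z = 73.5 mm in the heater's frame.
- clip_a_post (a point): top of the upright steel thumb post of clip A: 10 mm diameter, stands 36 mm above the arm, 34 mm from the pivot axis; its top is 43.5 mm above the carrier's plate.
- clip_b_post (a point): the same for clip B.
- stand: the cooling stand that fits, fixed: aluminium, 190 (x) x 120 (y) x 40 mm high, origin at the centre of its underside, z up. On its top (z = 40 mm) two pins like the heater's, 45 mm tall: the thick one, 12 mm, at x = +65 and the thin one, 8 mm, at x = -65 mm, y = 0. With the carrier home, the plate lies flat on the stand's top and the axes agree.
- other_stand: a like stand for a smaller carrier, fixed, same outside size, same pins but only 84 mm apart (x = +-42 mm): the carrier does not fit it.
- bottle: amber bottle with blue cap, bystander, 68 mm diameter, 180 mm tall, origin at the centre of its foot.
- beaker: clear beaker, bystander close to the far end of the cooling stand that fits, 68 mm diameter, 110 mm tall, origin at the centre of its foot.
- jar: white jar with blue cap, bystander, 48 mm diameter, 70 mm tall, origin at the centre of its foot.
- tin: steel tin, bystander, 64 mm diameter, 120 mm tall, origin at the centre of its foot.
Things that resemble listed ones, but are neither listed nor needed, are in the scene too. What is shaped like the part that bears carrier_handle but turquoise is not meant. Leave any brown or pink look-alike of the stand alone.

How it is judged (in metres and radians):
On the way, in this order (a step that is already met when the one before it is completed fails the run):
1. both clips are swung clear while the carrier is still down on the heater (value of joint each of clip_a, clip_b above 1.1 rad and z of carrier_handle in the frame of heater below 0.136 m), for 0.2 s.
2. the carrier has been lifted level, clear above the heater's pins (height (world z) of carrier_handle above 0.178 m and angle between carrier_handle's own z axis and vertical below 0.12 rad), for 0.1 s.
At the end, for the whole second after the job is handed in: the carrier lies home on the matching stand: handle 112 mm above the stand's foot within 2.5 mm, centred within 5 mm, lined up within 0.06 rad, flat within 0.03 rad, at rest and let go (z of carrier_handle in the frame of stand between 0.109 and 0.1145 m and horizontal distance between carrier_handle and stand below 0.005 m and angle between the x axis of carrier_handle and the x axis of stand, either way round below 0.06 rad and angle between carrier_handle's own z axis and vertical below 0.03 rad and linear speed of carrier below 0.02 m/s); the robot touches nothing.
It fails at once if the carrier is tipped more than 0.17 rad (10 degrees) (angle between carrier_handle's own z axis and vertical above 0.17 rad).
It fails at once if the carrier is dropped or rammed onto the stand (over 60 N) (contact force between carrier and stand above 60 N).
It fails at once if a bystander is pushed more than 25 mm or tipped over (distance of any of bottle, beaker, jar, tin from where it was at the start of the episode above 0.025 m or angle between any of bottle, beaker, jar, tin's own z axis and vertical above 0.4 rad).
It also fails if it takes over 72 s, if anything falls off the work surface, if the arm or the gripper's body presses on something with over 40 N, if the wrist force passes 120 N, or if a joint passes its speed limit or range.

## Working session

There is one attempt and no reset: what is moved stays moved. The work goes in short steps, each a Python script; the robot and the scene stay as the last script left them, time stands still between calls to the robot, and variables do not carry over. Pictures are saved under pics/ and viewed, about 8 in all and at most 12, crops included, and the job is handed in when it is done.

```bash
mkdir -p pics; ls
cat > h.py <<'E'
import numpy as np, cv2
from scipy.spatial.transform import Rotation as R
from bench import *
def cam(name,save=None):
    c=capture(name)
    if save: cv2.imwrite('pics/'+save,c['pixels'])
    return c
E
python3 - <<'E'
from h import *
import pickle
for n in('scene','top'):
    c=cam(n,n+'0.png'); pickle.dump(c,open(n+'0.pkl','wb'))
    print({k:v for k,v in c.items() if k not in('pixels','range_z')}, (c['range_z']>0).mean())
a,b=[cv2.imread(f'pics/{n}0.png') for n in('scene','top')]
print(bot.tcp_to_tips,current_clock(),current_orientation(),current_grip_width())
E
```

```text
pics
{'fov_y': 51.554392282296035, 'cx': 256.38899129760017, 'cy': 189.3579681413747, 'xyz': array([1.06792636, 0.65148931, 0.77168105]), 'attitude': array([ 51.71062099,  -0.94611181, 135.11890382])} 0.9959869384765625
{'fov_y': 51.35010830141963, 'cx': 255.84096405823084, 'cy': 194.04316676723045, 'xyz': array([0.19468113, 0.05750795, 1.47919512]), 'attitude': array([ 11.56606382,   0.2608785 , -93.55837695])} 0.9962056477864584
0.025 0.1 [-1.79886714e+02 -1.99618734e-02  1.91235552e+01] 0.08563918165992311
```

View pics/top0.png

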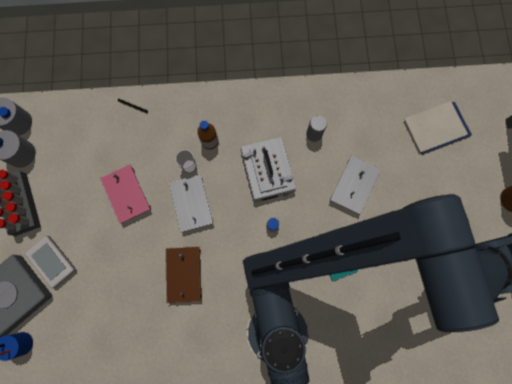

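View pics/scene0.png

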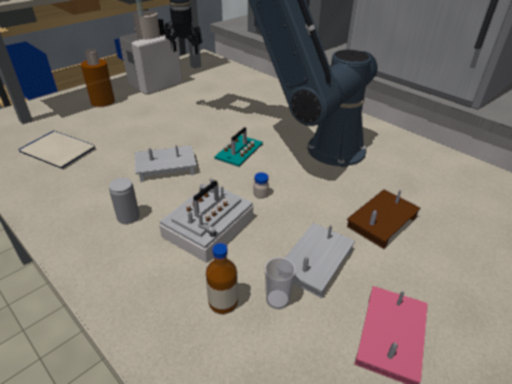

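The top view shows the heater with its carrier at (268,168). The grey stand by the beaker is at (192,204) and the other grey stand at (355,186). The bottle is at (207,135), the tin at (317,128) and the jar at (273,225). The scene view agrees. Next I'll get geometry from depth.

```bash
cat >> h.py <<'E'
def Kf(c): return c['pixels'].shape[0]/2/np.tan(np.radians(c['fov_y'])/2)
def Rc(c): return R.from_euler('xyz',c['attitude'],degrees=True).as_matrix()
def ray(c,uv):
    uv=np.atleast_2d(uv).astype(float); f=Kf(c)
    return np.c_[(uv[:,0]-c['cx'])/f,-(uv[:,1]-c['cy'])/f,-np.ones(len(uv))]@Rc(c).T
def onplane(c,uv,z):
    d=ray(c,uv); return c['xyz']+d*((z-c['xyz'][2])/d[:,2])[:,None]
def cloud(c):
    h,w=c['range_z'].shape; v,u=np.mgrid[:h,:w]
    P=c['xyz']+ray(c,np.c_[u.ravel(),v.ravel()])*c['range_z'].reshape(-1,1)
    P[c['range_z'].ravel()==0]=np.nan
    return P.reshape(h,w,3)
def proj(c,P):
    q=(np.atleast_2d(P)-c['xyz'])@Rc(c); f=Kf(c)
    return np.c_[c['cx']+f*q[:,0]/-q[:,2], c['cy']-f*q[:,1]/-q[:,2]]
E
python3 - <<'E'
from h import *
import pickle
for n in('top','scene'):
    c=pickle.load(open(n+'0.pkl','rb')); P=cloud(c)
    tbl=P[...,2][(abs(P[...,2])<.02)]; print(n,'table z',np.median(tbl),tbl.std())
    roi=(P[...,0]>.3)&(P[...,0]<.95)&(abs(P[...,1])<.75)
    m=(roi&(P[...,2]>.02)&(P[...,2]<.4)).astype(np.uint8)
    k,l,s,ce=cv2.connectedComponentsWithStats(m)
    for i in range(1,k):
        if s[i,4]<80: continue
        Q=P[l==i]; zt=np.median(Q[:,2])
        T=Q[abs(Q[:,2]-zt)<.006]
        r=cv2.minAreaRect((T[:,:2]*1000).astype(np.float32))
        print(ce[i].round(),s[i,4],'zmed %.3f zmax %.3f'%(zt,np.nanmax(Q[:,2])),np.round(r[0]),np.round(r[1]),round(r[2],1),c['pixels'][l==i].mean(0).round())
c=pickle.load(open('top0.pkl','rb'))
a=cv2.resize(c['pixels'][125:245,160:300],None,fx=5,fy=5,interpolation=cv2.INTER_CUBIC)
cv2.imwrite('pics/crop1.png',a)
E
```

```text
top table z 0.00022896865210986217 0.004166418774563016
[316. 128.] 375 zmed 0.114 zmax 0.125 [ 718. -192.] [58. 57.] 61.2 [97. 97. 98.]
[207. 135.] 426 zmed 0.119 zmax 0.183 [709. 212.] [55. 62.] 16.5 [43. 46. 56.]
[267. 170.] 2456 zmed 0.067 zmax 0.144 [581.  -3.] [203. 154.] 10.7 [126. 126. 127.]
[185. 160.] 309 zmed 0.080 zmax 0.116 [619. 293.] [60. 59.] 15.6 [93. 94. 97.]
[355. 185.] 1643 zmed 0.039 zmax 0.087 [ 502. -322.] [120. 192.] 59.9 [140. 140. 141.]
[124. 194.] 1667 zmed 0.040 zmax 0.089 [522. 530.] [192. 121.] 23.0 [101.  84. 153.]
[190. 203.] 1673 zmed 0.040 zmax 0.086 [472. 288.] [191. 120.] 11.9 [143. 143. 144.]
[272. 225.] 148 zmed 0.069 zmax 0.078 [373.  -6.] [39. 41.] 85.9 [113.  69.  47.]
[181. 249.] 105 zmed 0.041 zmax 0.047 [305. 324.] [120.  11.] 89.6 [34. 53. 81.]
scene table z 0.0006248259436933967 0.003576541330514484
[164. 160.] 1400 zmed 0.040 zmax 0.086 [ 506. -322.] [126. 190.] 59.7 [149. 146. 146.]
[261. 183.] 299 zmed 0.056 zmax 0.073 [387.   3.] [21. 42.] 40.7 [116.  88.  75.]
[124. 198.] 945 zmed 0.089 zmax 0.123 [ 731. -178.] [33. 63.] 66.9 [102. 100. 100.]
[211. 236.] 5713 zmed 0.071 zmax 0.183 [654.  64.] [377. 177.] 45.7 [105. 109. 115.]
[368. 230.] 334 zmed 0.040 zmax 0.045 [310. 323.] [ 20. 121.] 0.0 [16. 41. 72.]
[306. 263.] 3941 zmed 0.041 zmax 0.113 [516. 296.] [273. 121.] 11.7 [146. 144. 144.]
[394. 334.] 4935 zmed 0.041 zmax 0.088 [528. 530.] [195. 120.] 22.6 [118.  93. 182.]
```

View pics/crop1.png

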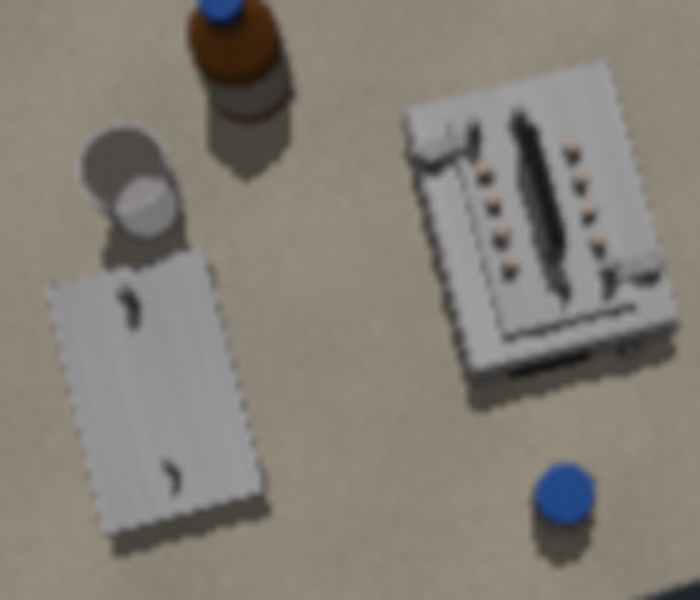

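The left stand's pins are at crop (128,300) and (170,480), about 137 mm apart, so that stand fits. Now I'll move over the heater and the stand for wrist views, to get the thick ends and exact poses.

Run:
```python
from h import *
import pickle
for n,p,y in(('wh',[.52,-.01,.40],10.7),('ws',[.42,.275,.38],11.9)):
    for yy in (y,y-180): print(n,yy,bot.ik(p,[180,0,yy]))
    bot.movep(p,[180,0,y]); c=cam('wrist',n+'.png'); pickle.dump(c,open(n+'.pkl','wb'))
    print(current_clock(),c['xyz'],c['attitude'],c['fov_y'],c['cx'],c['cy'])
    if n=='wh':
        bot.sleep(.01)
a=np.hstack([cv2.resize(cv2.imread(f'pics/{n}.png'),(400,300),interpolation=cv2.INTER_AREA) for n in('wh','ws')]); cv2.imwrite('pics/both.png',a)
for n in('wh','ws'):
    c=pickle.load(open(n+'.pkl','rb')); P=cloud(c)
    k,l,s,ce=cv2.connectedComponentsWithStats(((P[...,2]>.02)&(P[...,2]<.25)).astype(np.uint8))
    for i in range(1,k):
        if s[i,4]<300: continue
        Q=P[l==i]
        for z in(.04,.06,.072):
            T=Q[abs(Q[:,2]-z)<.004]
            if len(T)>300:
                r=cv2.minAreaRect((T[:,:2]*1000).astype(np.float32)); print(n,ce[i].round(),s[i,4],z,len(T),np.median(T[:,2]),np.round(r[0],1),np.round(r[1],1),round(r[2],2))
```

```text
wh 10.7 [-1.34246767e+01  1.36756985e+01  8.53024547e+01 -2.54444375e-14
  8.10218467e+01  6.58753233e+01]
wh -169.3 [ -13.42467665   13.67569852   85.30245474    0.           81.02184674
 -114.12467665]
2.55 [0.60270503 0.00395919 0.51736909] [-1.88638305e+01  6.13058566e-03 -7.94069056e+01] 64.29604271605466 256.3198577120496 193.04626520497757
ws 11.9 [ 2.04412304e+01  1.29287173e+01  8.94782567e+01 -2.54444375e-14
  7.75930261e+01  9.85412304e+01]
ws -168.1 [ 20.44123038  12.92871728  89.47825665   0.          77.59302607
 -81.45876962]
3.7667 [0.50289711 0.29083621 0.49783984] [-1.87995373e+01 -2.26872114e-02 -7.81922519e+01] 64.29604271605466 256.3198577120496 193.04626520497757
wh [40. 27.] 3863 0.06 335 0.06002943502657965 [628.1 288.9] [59.2 57.5] 59.82
wh [40. 27.] 3863 0.072 371 0.07186571041443962 [627.3 288.5] [60.  59.8] 48.01
wh [262.  93.] 16230 0.06 6532 0.06029013873175604 [588.3  -6.5] [202.9 154.3] 10.68
wh [262.  93.] 16230 0.072 7316 0.07229914029230586 [588.   -6.1] [181.6 125.8] 19.93
wh [ 64. 131.] 9843 0.04 9374 0.040346453863898346 [478.7 284.6] [190.3 122.3] 11.84
wh [444. 184.] 8372 0.04 7926 0.04025769228529952 [ 507.5 -326.3] [121.8 190.4] 59.79
wh [240. 227.] 838 0.072 504 0.07030327809193826 [378.8  -9.3] [41.7 42.2] 10.3
wh [ 47. 269.] 6386 0.04 5950 0.04043488413626006 [222.9 319.8] [121.8 191.8] 89.54
ws [94. 51.] 9410 0.04 9202 0.04029334065929596 [507.2 517.6] [142.6 121.4] 22.72
ws [462.  77.] 14629 0.04 458 0.0399628390026181 [539.2  46.7] [231.7  98.8] 42.13
ws [462.  77.] 14629 0.06 3970 0.060228972404791054 [576.2   0.7] [184.7 137.9] 10.79
ws [462.  77.] 14629 0.072 6271 0.07218353939650618 [579.8   8.9] [179.   95.2] 21.33
ws [257. 101.] 11364 0.04 11223 0.040281150034542246 [478.  284.6] [189.5 120.4] 11.78
ws [424. 210.] 1161 0.072 586 0.07018288678785731 [378.3  -9.3] [42.2 42.5] 5.55
ws [207. 251.] 6963 0.04 6720 0.040387833497850745 [222.7 320.1] [120.1 191.2] 89.77
```

View pics/wh.png

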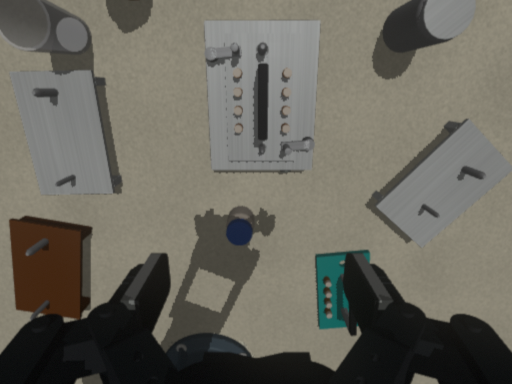

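View pics/ws.png

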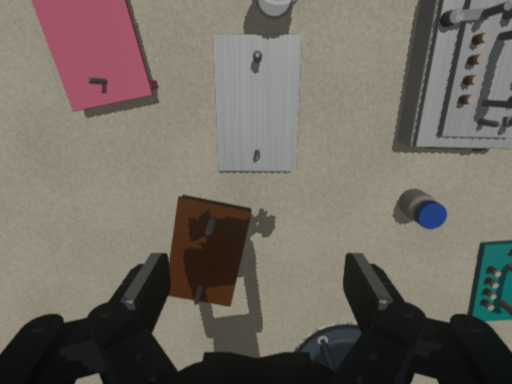

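In wh, the heater's clips sit at (210–237,50) and (285–312,147), and its thick pin is at (262,47). In ws, the stand that fits shows its thick pin at (257,57) and the thin one at (256,155). Both thick ends point to world +x, so no half turn is needed. Now I'll refine the tops of the pins, posts and bar.

Run:
```python
from h import *
import pickle
def cl(n,ctr,yaw,lo,hi):
    c=pickle.load(open(n+'.pkl','rb')); P=cloud(c)
    Q=R.from_euler('z',-yaw,degrees=True).apply((P-np.r_[ctr,0]).reshape(-1,3)).reshape(P.shape)
    m=(abs(Q[...,0])<.11)&(abs(Q[...,1])<.085)&(Q[...,2]>lo)&(Q[...,2]<hi)
    k,l,s,ce=cv2.connectedComponentsWithStats(m.astype(np.uint8))
    for i in range(1,k):
        if s[i,4]<4: continue
        q=Q[l==i];p=P[l==i]; zt=np.percentile(q[:,2],95)
        t=q[:,2]>zt-.004
        f=lambda a:np.round((a.min(0)+a.max(0))/2*1000,1)
        print(n,ce[i].round(),s[i,4],'zt %.4f'%zt,'local',f(q[t]),np.round(np.ptp(q[t],0)*1000,1),'world mean',np.round(p[t].mean(0)*1000,1))
cl('wh',[.588,-.0065],10.7,.096,.16)
print(); cl('ws',[.478,.2846],11.8,.07,.12)
c=pickle.load(open('wh.pkl','rb'))
cv2.imwrite('pics/crop2.png',cv2.resize(c['pixels'][10:185,190:335],None,fx=4,fy=4,interpolation=cv2.INTER_CUBIC)[:600])
```

```text
wh [235.  48.] 69 zt 0.1167 local [ 63.6  33.7 115.9] [8.9 8.5 5.3] world mean [643.7  38.5 115.5]
wh [262.  48.] 78 zt 0.1055 local [ 65.5   0.5 104.3] [8.1 7.4 4.9] world mean [651.6   5.6 104. ]
wh [263. 101.] 764 zt 0.1395 local [  0.2  -0.2 138. ] [86.1 11.6  5. ] world mean [589.5  -6.  138.1]
wh [287. 150.] 59 zt 0.1169 local [-62.  -33.7 115.6] [8.3 9.2 3.5] world mean [533.3 -51.4 115.6]
wh [262. 150.] 26 zt 0.1062 local [-65.1   0.7 104.5] [4.1 4.1 4.1] world mean [524.2 -18.1 104.7]

ws [257.  56.] 81 zt 0.0857 local [65.2  0.  84.2] [8.  7.5 4.5] world mean [541.8 297.8  84. ]
ws [257. 157.] 29 zt 0.0856 local [-64.1  -0.1  84.2] [2.9 5.5 4.4] world mean [415.3 271.6  84.1]
```

View pics/crop2.png

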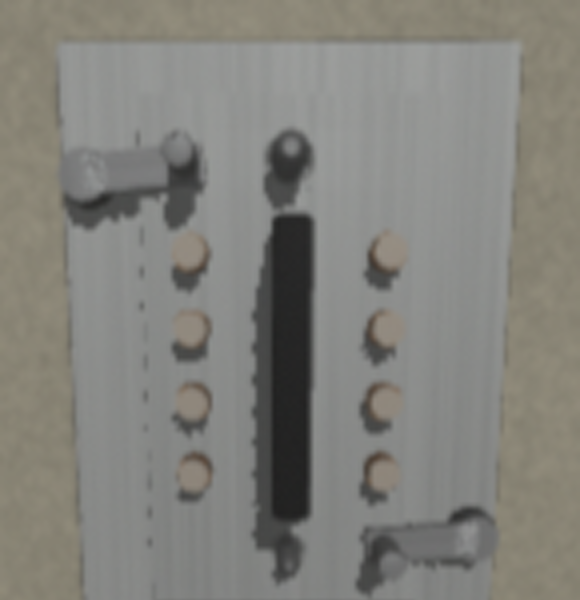

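The local coordinates match the drawings. In the crop, clip A's post is at (180,150), clip B's at (390,555), and the thick pin is at the top (290,155). Next, swing the clips with the closed fingers.

```bash
cat >> h.py <<'E'
HC,HY=np.array([.5882,-.0062]),10.7
SC,SY=np.array([.4784,.2846]),11.8
def hw(l): return HC+R.from_euler('z',HY,degrees=True).as_matrix()[:2,:2]@np.array(l)
def swing(s,th0=-.12,th1=1.5,z=.129,up=.24):
    def pose(th,gap=16.0):
        t=np.array([np.cos(th),np.sin(th)])
        l=s*(np.array([60,68])+34*np.array([np.sin(th),-np.cos(th)])-gap*t)/1000
        return hw(l),[180,0,HY+np.degrees(th)]
    p,r=pose(th0); bot.movep([*p,up],r); bot.move_l([*p,z],speed=.12)
    print('down',current_tool_pos(),current_ft_force())
    fm=0
    for th in np.linspace(th0,th1,8)[1:]:
        p,r=pose(th); bot.move_l([*p,z],r,speed=.04); fm=max(fm,np.linalg.norm(current_ft_force()))
    print('end',current_clock(),fm)
    p,r=pose(th1,22); bot.move_l([*p,z],r,speed=.05); bot.move_l([*p,up],speed=.15)
E
python3 - <<'E'
from h import *
import pickle
command_gripper(0)
bot.movep([.55,.05,.30],[180,0,HY])
swing(1); swing(-1)
command_gripper(.05)
bot.movep([.52,-.01,.40],[180,0,HY]); c=cam('wrist','w2.png'); pickle.dump(c,open('w2.pkl','wb')); print(current_clock(),current_ft_force())
P=cloud(c); Q=R.from_euler('z',-HY,degrees=True).apply((P-np.r_[HC,0]).reshape(-1,3)).reshape(P.shape)
m=(abs(Q[...,0])<.12)&(abs(Q[...,1])<.1)&(Q[...,2]>.096)&(Q[...,2]<.16)
k,l,s,ce=cv2.connectedComponentsWithStats(m.astype(np.uint8))
for i in range(1,k):
    q=Q[l==i]
    if s[i,4]<10: continue
    t=q[q[:,2]>np.percentile(q[:,2],95)-.004]; print(ce[i].round(),((t.min(0)+t.max(0))/2*1000).round(1))
E
```

```text
down [0.62147721 0.0367194  0.12994416] [ 0.00378741 -0.72256547  0.07646593]
end 9.8167 1.2026911445179873
down [ 0.55613895 -0.04930537  0.12959232] [-0.26764427  1.1449387   0.04887667]
end 16.0083 0.9928811778130314
19.1833 [-0.10073092  0.81513573 -0.41691568]
[209.  19.] [ 93.3  64.7 115.9]
[263.  47.] [ 65.    0.2 104.1]
[263. 101.] [  0.2  -0.5 138.1]
[262. 150.] [-65.2  -0.  103.9]
[310. 172.] [-93.8 -66.1 114.8]
```

View pics/w2.png

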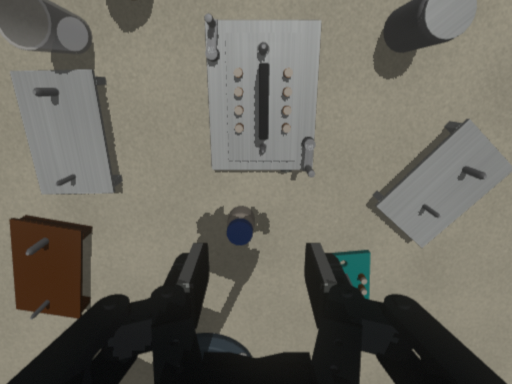

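Both posts now sit along ±x at (210,20) and (310,172), about 1.5 rad, and the carrier hasn't moved. Next, grasp and lift.

Run:
```python
from h import *
p=hw([.0002,-.0002])
bot.movep([*p,.22],[180,0,HY]); bot.move_l([*p,.138],speed=.08)
print(current_ft_force(),current_tool_pos())
command_gripper(0); print('grip',current_grip_width(),current_ft_force(),current_torque(),current_tool_pos())
for z in(.142,.15,.19,.26):
    bot.move_l([*p,z],speed=.05); print(z,current_ft_force().round(2),current_torque().round(2),current_grip_width())
print(current_clock(),current_tool_pos(),current_orientation())
c=cam('wrist','w3.png'); cam('scene','s3.png')
```

```text
[ 0.02321572  0.18279721 -0.3883495 ] [ 0.58888661 -0.00643196  0.13851676]
grip 0.010883866895379143 [0.48644728 2.00692949 2.05149037] [ 0.18316907  0.00873396 -0.03369465] [ 0.58847714 -0.00604091  0.13832446]
0.142 [-0.16 -0.59 -4.68] [-0.07 -0.   -0.01] 0.010619255581716641
0.15 [ 0.31  0.15 -4.82] [-0.01 -0.04 -0.03] 0.010687376616847828
0.19 [ 0.23 -0.52 -4.73] [0.01 0.01 0.04] 0.010557116246945792
0.26 [ 0.35  0.11 -4.09] [0.07 0.01 0.03] 0.010945421842400386
24.6417 [ 0.58819093 -0.00632633  0.25956795] [-1.79981476e+02  5.00573543e-02  1.06997471e+01]
```

View pics/s3.png

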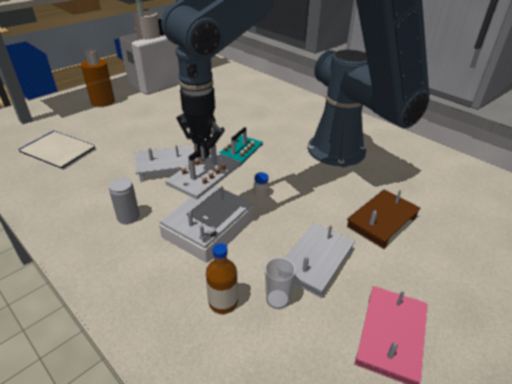

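The carrier is lifted and level above the heater in the scene view at (200,170), with no torque. Next, carry it to the stand and lower it in force-checked steps.

```bash
cat >> h.py <<'E'
def lower(p,z0,z1,step=.003,lim=6,speed=.03):
    b=current_ft_force(); z=z0
    while z>z1+1e-6:
        z=max(z-step,z1); bot.move_l([*p,z],speed=speed); f=current_ft_force()-b
        print('%.4f'%z,f.round(1),current_torque().round(2),(current_tool_pos()[2]-z).round(4))
        if np.linalg.norm(f)>lim: print('STOP'); return z
    return z
E
python3 - <<'E'
from h import *
o=R.from_euler('z',SY,degrees=True).as_matrix()[:2,:2]@np.array([.0002,-.0002])
p=SC+o
bot.move_l([*p,.26],[180,0,SY],speed=.12); bot.sleep(.3)
bot.move_l([*p,.170],speed=.08); bot.sleep(.3); print(current_clock(),current_tool_pos(),p)
z=lower(p,.170,.140); print(z,current_clock())
E
```

```text
29.3583 [0.47879078 0.28449757 0.1703216 ] [0.47863667 0.28444513]
0.1670 [ 0.3 -0.7 -0.5] [ 0.02  0.02 -0.03] -0.0003
0.1640 [0.2 0.3 0.7] [ 0.02 -0.04 -0.03] -0.0003
0.1610 [1.4 0.1 0.3] [0.01 0.02 0.02] -0.0003
0.1580 [0.4 1.2 0.1] [ 0.02  0.   -0.06] -0.0002
0.1550 [1.6 0.1 0.3] [ 0.01 -0.01  0.01] -0.0002
0.1520 [1.  0.7 0.3] [ 0.07 -0.02 -0.01] -0.0002
0.1490 [2.5 0.4 0.2] [ 0.07 -0.02 -0.01] -0.0002
0.1460 [ 1.2  0.8 -1. ] [ 0.09 -0.06  0.02] -0.0002
0.1430 [ 1.2  0.1 -0.9] [ 0.03 -0.03  0.03] -0.0002
0.1400 [ 0.7  0.7 -0.6] [ 0.11 -0.02 -0.01] -0.0002
0.14 31.8583
```

Both pins have entered the holes and the force stays low. Now lower it home and release.

Run:
```python
from h import *
p=current_tool_pos()[:2]
z=lower(p,.140,.122); z=lower(p,.122,.1165,step=.001,lim=3.0,speed=.015)
print(z,current_clock()); command_gripper(.05); print(current_ft_force())
q=current_tool_pos(); bot.move_l([*p,.22],speed=.1)
b=R.from_euler('z',SY,degrees=True).apply([-.09,0,0])[:2]
bot.movep([.42,.275,.38],[180,0,SY]); bot.sleep(.3)
c=cam('wrist','w4.png'); P=cloud(c)
Q=R.from_euler('z',-SY,degrees=True).apply((P-np.r_[SC,0]).reshape(-1,3)).reshape(P.shape)
m=(abs(Q[...,0])<.11)&(abs(Q[...,1])<.08)&(Q[...,2]>.075)&(Q[...,2]<.16)
k,l,s,ce=cv2.connectedComponentsWithStats(m.astype(np.uint8))
for i in range(1,k):
    q=Q[l==i]
    if s[i,4]<10: continue
    t=q[q[:,2]>np.percentile(q[:,2],95)-.004]; print(ce[i].round(),s[i,4],np.percentile(q[:,2],90),((t.min(0)+t.max(0))/2*1000).round(1))
pl=Q[(abs(Q[...,0])<.08)&(abs(Q[...,1])<.047)&(Q[...,2]>.043)&(Q[...,2]<.062)]
A=np.c_[pl[:,:2],np.ones(len(pl))]; print('plate z fit',np.linalg.lstsq(A,pl[:,2],rcond=None)[0],np.median(pl[:,2]),current_clock(),current_ft_force())
```

```text
0.1370 [ 0.8 -0.6  1.2] [ 0.12 -0.06  0.03] -0.0002
0.1340 [ 0.8 -0.8  0.2] [ 0.09 -0.07 -0.03] -0.0002
0.1310 [-0.  -0.5  0.6] [ 0.08 -0.04 -0.02] -0.0002
0.1280 [ 1.2 -1.1 -0.2] [ 0.11 -0.03  0.03] -0.0002
0.1250 [ 0.3 -0.5 -0.4] [ 0.1  -0.08 -0.05] -0.0002
0.1220 [0.2 0.5 0.5] [ 0.09 -0.09 -0.03] -0.0002
0.1210 [-0.5 -0.5 -1.2] [ 0.14 -0.03 -0.01] -0.0001
0.1200 [0.  0.1 0.2] [ 0.12 -0.1  -0.  ] -0.0001
0.1190 [-0.8 -0.9 -0.2] [ 0.06 -0.05 -0.08] -0.0
0.1180 [-0.6 -0.1  4.7] [ 0.19  0.12 -0.04] 0.0003
STOP
0.118 34.3583
[ 0.47226106 -0.0992721  -0.92555592]
[258.  54.] 78 0.08541315625848865 [65.1 -0.  84.4]
[258. 108.] 746 0.11913882222391894 [-1.000e-01 -1.100e+00  1.181e+02]
[257. 156.] 26 0.08529957026489574 [-64.4  -0.   84. ]
plate z fit [-6.67759740e-04 -3.90903500e-05  5.23180728e-02] 0.05229883221692255 37.05 [-1.28017663 -0.89580586  0.41092968]
```

View pics/w4.png

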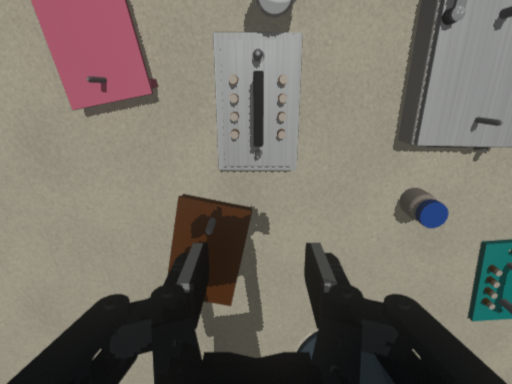

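The carrier sits home on both pins, bar at (258,108) and pins at (258,54) and (257,156). It is flat with its plate top at 52.3 mm, and the arm is clear. Handing in.

```bash
python3 -c "
from bench import *
bot.close_job(); print(current_clock())"
```

```text
the job is handed in; nothing more can be done
the job is handed in; nothing more can be done
```

The carrier is home on the matching stand and released, and I handed the job in at about 37 s of the 72 s allowed. The hand-in reports no verdict.

I swung both clips to about 1.5 rad with the closed fingers. I then gripped the handle at its middle, lifted the carrier straight up, carried it level to the stand by the beaker and lowered it in force-checked steps.

**Forces:** Contact when it landed was about 5 N, and I read no jamming on the way down.

**Last wrist view, after letting go:**
- **Position:** the bar is centred within about 1.1 mm of the stand centre, and both pins stand up through their holes.
- **Height and level:** the plate top is at 52.3 mm against 52 mm expected, with a tilt under 0.001 rad. The handle comes to about 112 mm.
- **Surroundings:** the arm is clear. The jar is standing where it was and the visible part of the beaker looks unmoved. I did not measure the bystanders again; the bottle and tin were last seen standing in the scene view during the lift.

**One disagreement:** the fixed top camera's depth put the stand and heater about 7 mm from where the wrist camera did. I used the wrist camera, and the fit on the pins confirmed it.

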